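# Shut the nursery cupboard door under the duck

### The job

Both little doors of the blue nursery shelf stand open. Push shut the one below the toy duck, fully home until it snaps into its catch, and let go. Leave the other door standing open as it is, and keep the duck standing where it is.

Things in the scene. Friction and masses are not known exactly. Their poses are not given: they have to be found in the camera images.
- shelf: Fixed sky-blue pine unit, 200 mm deep (x), 420 wide (y), 240 high. Origin: centre of underside; -x front (to the robot), +y left, z up. Drawer in the lowest 75 mm. Above it two doors on upright hinges at the outer ends, axes at x -100, y +205 (left) and -205 (right). Shut, a door spans x -115 (outer face) to -100, z 80 to 236, and 195 mm from its hinge to its free edge near the middle.
- door_left (a joint): Left (+y) door angle, rad: 0 shut (hard stop), grows as the free edge swings out to the front. Starts 0.45 to 0.85. It stays where left. Its knob is 28 mm across, 26 proud of the outer face, centre 172 mm from the hinge at z 125; above z 140 the face is clear. From 0.11 rad a sprung ball catch resists (3 N at the free edge, more nearer the hinge); inside 0.05 it draws the door to 0 and holds it.
- door_right (a joint): Right (-y) door angle, rad: the left door's mirror image, with the same size, knob, friction, catch and starting range; 0 shut, grows as the free edge swings out to the front.
- duck: Yellow wooden duck on four wheels, loose, 100 mm long, 46 wide, 85 high, standing on the shelf's top above one door, about 100 mm left or right of the middle. Origin under its centre at the wheels' foot; -x is the beak end, z up. A striped tin spinning top, 72 mm wide and 82 high, stands above the other door, a small roof-shaped block between. Toys keep 50 mm or more behind the top's front edge.
Things that resemble listed ones, but are neither listed nor needed, are in the scene too. Several things have the shape of the duck; the one meant has the colours described above.

How it is judged (in metres and radians):
At the end, for the whole second after the job is handed in: The door below the duck is shut in its catch (within 0.035 rad of 0), the other door is still open by more than 0.35 rad, and the duck stands upright (within 0.2 rad) within 30 mm of where it was (((y of duck in the frame of shelf above 0 m and value of joint door_left below 0.035 rad and value of joint door_right above 0.35 rad) or (y of duck in the frame of shelf below 0 m and value of joint door_right below 0.035 rad and value of joint door_left above 0.35 rad)) and distance of duck from where it was at the start of the episode below 0.03 m and angle between duck's own z axis and vertical below 0.2 rad); the robot touches nothing.
It fails at once if the other door is pushed towards shut (below 0.3 rad) ((y of duck in the frame of shelf above 0 m and value of joint door_right below 0.3 rad) or (y of duck in the frame of shelf below 0 m and value of joint door_left below 0.3 rad)).
It also fails if it takes over 32 s, if anything falls off the work surface, if the arm or the gripper's body presses on something with over 40 N, if the wrist force passes 120 N, or if a joint passes its speed limit or range.

### The arm

A 6-joint arm with a two-finger parallel gripper is mounted at the origin on the work surface. World frame = base frame: x ahead of the robot, y to its left, z up, the work surface at z = 0. Lengths are in mm, angles in rad, forces in N, time in s.
With the tool pointing down it reaches from about 275 to 1000 mm from the base axis. Payload 8.4 kg.
Tool frame: the origin (TCP) lies at the centre of the arm's flange, where the gripper is bolted on; the fingertips stand 173 mm ahead of it and the grasp point (between the pads) lies 155 mm ahead of it; z points along the fingers, y is the direction in which the jaws open and shut (so a half turn about z gives the same grasp; the last joint's range is limited). The gripper opens to 85 mm and grips with 20 to 120 N. Pads are 22 mm wide; open, the fingers measure 114 mm over their backs; the gripper's body (76 mm by 85 mm) begins 54 mm behind the grasp point. The pads swing forward as they close: fully open they stand 13 mm farther back than shut.
Start: joints at [1.346, 0.353, 1.633, -0, 1.155, -0.002], TCP at [138.099, 609.556, 404.681] pointing down, gripper open.
Joint ranges: [-2.63, 2.63], [-0.92, 2.1], [0.06, 2.66], [-1.3, 4.44], [0, 2.69], [-3.02, 3.02]. Speed limits (rad/s): [2.22, 2.22, 2.79, 3.14, 3.14, 3.14].

### API

Orientations are given as [roll, pitch, yaw] about the fixed x, y, z axes, in that order (R = Rz(yaw) Ry(pitch) Rx(roll)).
In Python, from rig import sense, grab_frame, camera_model, sign_off gives the robot as it stands. The module is installed in compiled form; this text tells all that it offers.
- The arm moves only by the tool step_arm, never from a script. Its argument "commands" is a list of rows, each a list of 3 entries, a list of its own where there are three numbers: the shift along the tool's x, y, z in mm, then the turn about the tool's z in rad, then the opening, from 0 (shut) to 1 (fully open). A call has 1 to 20 rows; each row shifts and turns the pose as measured when the row begins, along the tool's axes as they then stand; what a row does not reach is not made up. A row lasts 1/8 s, in which the tool goes at most 62.5 mm and 10.7 degrees, less where a joint would pass 70% of its speed; a pose out of reach is approached as far as the arm can. A call with a gripper value outside its range is refused whole. The fingers move at their own pace and stop on an object; "force" is the grip in N (left out, the last holds). Time passes only in rows, so rows that do not move let the fingers close. It gives the time, the measured TCP pose, the force and the opening at its end, in the units of the state.
- sense(): the state, without advancing time (a new reading comes with each control period).
- grab_frame(name): name is "side" or "top"; returns the picture (400x640x3 uint8, blue, green, red); there is no depth.
- camera_model(name): a dict with "fx", "fy", "cx", "cy" (pixels), "R" (3x3) and "t" (3): a world point X has camera coordinates R X + t. Camera axes: x right, y down, z forward; pixel columns grow to the right and rows downward; lengths in mm; the calibration is good to about 2 mm. A picture is of the moment at which its call begins. camera_model takes no time and is no camera call.
- sign_off(): hands the job in, once; it reports no verdict.
The state is a dict: "clock": time; "qpos": joint angles; "qvel": joint speeds; "joint_efforts": joint torques, N m; "eef_pos": TCP position; "tcp_rot": TCP orientation; "contact_force": force on the tool from outside, world axes, zero at the start; "wrist_torque": the same for the moment, N m; "opening": opening from 0.0 (shut) to 1.0 (fully open).
Only numpy, scipy, OpenCV 4.12 (cv2) and the standard library are available. Lean on these libraries where they do the work, as an engineer would, in place of code of your own. Each camera call takes 0.05 s, during which the arm holds its last target. There are 200 camera calls.

## Working session

There is one attempt and no reset: what is moved stays moved. The work goes in short steps, Python scripts to look and compute and a tool call to move; the robot and the scene stay as the last step left them, time stands still between calls to the robot, and variables do not carry over. Pictures are saved under pics/ and viewed, about 8 in all and at most 12, crops included, and the job is handed in when it is done.

Besides the shell and the picture viewer there is one more tool, called after "Call:" as name(argument=value, ...), one argument or row to a line, values as JSON. step_arm: Moves the arm, as the interface text tells. Its arguments: {"type":"object","properties":{"commands":{"type":"array","items":{"type":"array"}},"force":{"type":"number"}},"required":["commands"]}

```bash
mkdir -p pics; python3 - <<'E'
from rig import *
import cv2
s=sense();print({k:s[k] for k in('clock','eef_pos','tcp_rot','opening')})
for n in('side','top'):
    cv2.imwrite(f'pics/{n}0.png',grab_frame(n)); m=camera_model(n); print(n,m)
E
```

```text
{'clock': 0.0, 'eef_pos': array([138.03999158, 609.32466185, 403.97486373]), 'tcp_rot': array([-3.14023593e+00,  7.39412227e-06,  2.91880759e+00]), 'opening': 0.9999956686363108}
side {'fx': 464.32877208579157, 'fy': 464.32877208579157, 'cx': 312.18470030939875, 'cy': 196.97482946830405, 'R': array([[-0.87582413, -0.48236478,  0.01600963],
       [-0.3223394 ,  0.5599353 , -0.76326258],
       [ 0.35920663, -0.67364432, -0.64589002]]), 't': array([ 629.29527359,  327.14409518, 1002.70648962])}
top {'fx': 487.66134023954123, 'fy': 487.66134023954123, 'cx': 323.35283040403516, 'cy': 200.74879990289858, 'R': array([[-0.028725  , -0.99957998,  0.00383773],
       [-0.99637882,  0.02832522, -0.08016812],
       [ 0.08002574, -0.00612666, -0.99677397]]), 't': array([  69.42982807,  692.22676066, 1187.36545609])}
```

View pics/side0.png

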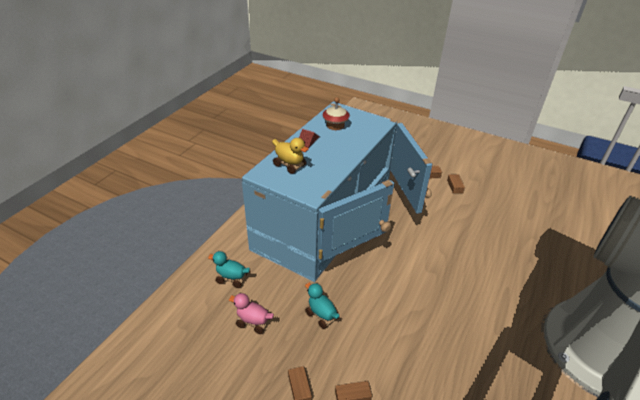

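View pics/top0.png

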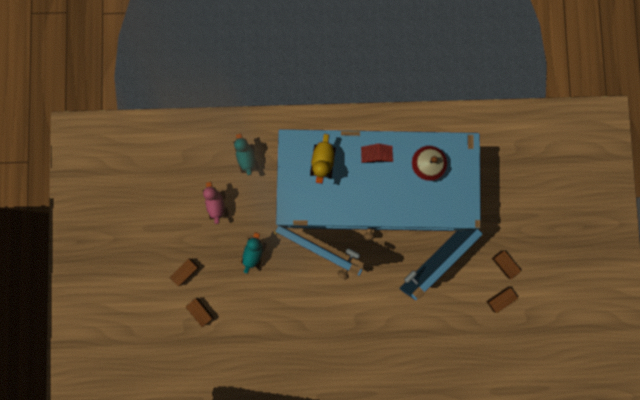

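The top view shows the yellow duck at (323,160), on the left (+y) half of the shelf. The target is therefore the left door, with its hinge near (277,228) and free edge near (362,270). The right door is open, with its free edge near (405,293).

```bash
cat > h.py <<'E'
import numpy as np
from rig import *
def bp(n,u,v,z):
    m=camera_model(n);R,t=np.array(m['R']),np.array(m['t'])
    c=-R.T@t; d=R.T@np.array([(u-m['cx'])/m['fx'],(v-m['cy'])/m['fy'],1])
    return c+d*(z-c[2])/d[2]
E
python3 - <<'E'
from h import *
import cv2
for p in[(278,129),(480,132),(481,229),(277,227)]: print('top corner',p,bp('top',*p,240).round())
for p in[(362,269),(279,228),(405,293),(478,231)]: print('door',p,bp('top',*p,236).round())
print('knob',bp('top',343,274,125).round())
for p in[(246,178),(318,207),(397,122)]: print('side',p,bp('side',*p,240).round())
im=cv2.imread('pics/top0.png')[200:310,260:500]
cv2.imwrite('pics/c1.png',cv2.resize(im,None,fx=3.3,fy=3.3,interpolation=cv2.INTER_CUBIC))
E
```

```text
top corner (278, 129) [829. 141. 240.]
top corner (480, 132) [ 811. -279.  240.]
top corner (481, 229) [ 610. -270.  240.]
top corner (277, 227) [626. 147. 240.]
door (362, 269) [535. -24. 236.]
door (279, 228) [624. 144. 236.]
door (405, 293) [ 484. -110.  236.]
door (478, 231) [ 606. -265.  236.]
knob [519.  11. 125.]
side (246, 178) [818. 137. 240.]
side (318, 207) [630. 143. 240.]
side (397, 122) [ 609. -265.  240.]
```

View pics/c1.png

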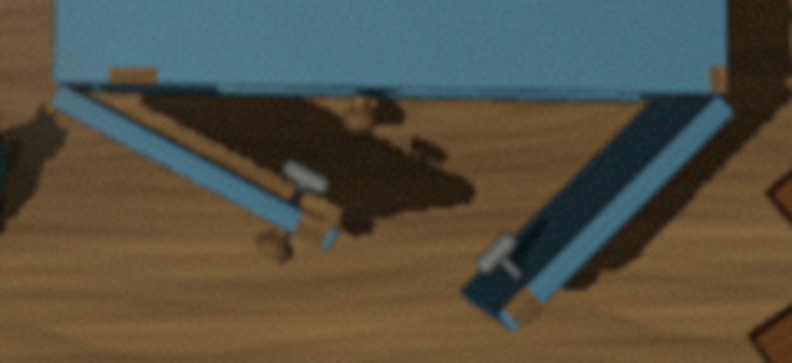

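Shelf: yaw about -0.038, centre about (719,-65). The left door stands at about 0.46 rad and the right at about 0.70. I'll close the fingers, align the tool with the shelf and go to a staging pose in front of the left door, with the tips above the knob.

Call:
step_arm(
  commands=[
    [[0,0,0],-0.185,0],
    [[0,0,0],0,0],
    [[-29,-49,0],0,0],
    [[-29,-49,0],0,0],
    [[-29,-49,0],0,0],
    [[-29,-49,0],0,0],
    [[-29,-49,0],0,0],
    [[-29,-49,0],0,0],
    [[-29,-49,0],0,0],
    [[-29,-49,0],0,0],
    [[-29,-49,0],0,0],
    [[-29,-49,0],0,0],
    [[0,0,0],0,0],
  ],
  force=40,
)

```text
clock: 1.72
eef_pos: [406.6, 88.4, 404.1]
tcp_rot: [-3.141, 0.004, 3.055]
contact_force: [-0.6, 0.3, 0.5]
opening: 0.002
```

Call:
step_arm(
  commands=[
    [[0,0,0],-0.05,0],
    [[-28,-38,0],0,0],
    [[-28,-38,0],0,0],
    [[0,0,18],0,0],
    [[0,0,18],0,0],
    [[0,0,0],0,0],
  ],
)

```text
clock: 2.48
eef_pos: [460.2, 11.1, 367.5]
tcp_rot: [3.14, 0.004, 3.086]
contact_force: [1.2, 0.2, -0.5]
opening: 0.001
```

```bash
python3 - <<'E'
from h import *
import cv2
im=grab_frame('top')[190:400,230:510]
cv2.imwrite('pics/t2.png',cv2.resize(im,None,fx=2.8,fy=2.8,interpolation=cv2.INTER_CUBIC))
s=sense();print(s['eef_pos'],s['tcp_rot'],s['contact_force'])
E
```

```text
[460.48818386  11.11778118 368.23894188] [3.14023458 0.00493347 3.08637569] [-0.63846645 -0.28503898  0.09480208]
```

View pics/t2.png

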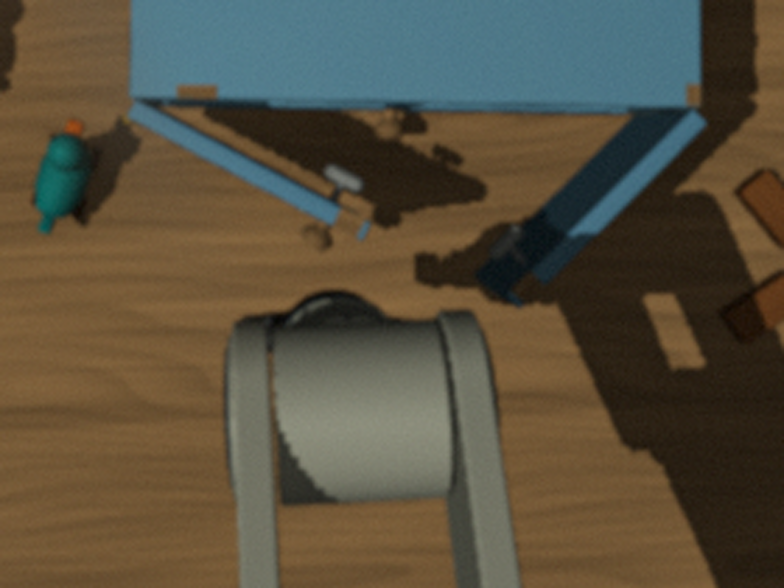

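The arm is in front of the left door, at crop x≈340, and both doors are where they were. I'll push in and watch the force.

Call:
step_arm(
  commands=[
    [[-22,0,0],0,0],
    [[-22,0,0],0,0],
    [[-10,-2,0],0,0],
    [[-10,-3,0],0,0],
    [[-10,-3,0],0,0],
    [[-10,-3,0],0,0],
    [[-10,-3,0],0,0],
  ],
)

```text
clock: 3.4
eef_pos: [555.6, -6.6, 371.9]
tcp_rot: [3.14, 0.006, 3.084]
contact_force: [-0.9, -0.8, -0.2]
opening: -0.0
```

```bash
python3 - <<'E'
from h import *
import cv2
a=grab_frame('top')[190:330,250:510]
b=grab_frame('side')[80:290,230:490]
cv2.imwrite('pics/t3.png',cv2.resize(cv2.vconcat([a,b]),None,fx=1.7,fy=1.7,interpolation=cv2.INTER_CUBIC))
s=sense();print(s['eef_pos'],s['tcp_rot'],s['contact_force'])
E
```

```text
[556.15576902  -6.72207954 371.99741789] [3.13968583 0.0070552  3.08396625] [0.13112457 0.28339201 0.07854551]
```

View pics/t3.png

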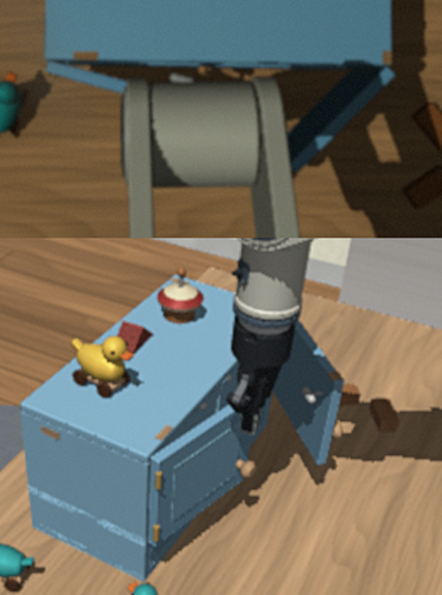

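The left door is closing with the fingers on its face above the knob. The duck and the right door haven't moved, so I'll continue.

Call:
step_arm(
  commands=[
    [[-8,-2,2],0,0],
    [[-8,-2,1],0,0],
    [[-6,-2,0],0,0],
    [[-5,-1,0],0,0],
    [[-4,-1,0],0,0],
  ],
)

```text
clock: 4.12
eef_pos: [587.5, -16.2, 370.4]
tcp_rot: [3.138, 0.005, 3.084]
contact_force: [-3.5, 2.4, 4.5]
opening: -0.0
```

Call:
step_arm(
  commands=[
    [[-3,0,0],0,0],
    [[-3,0,0],0,0],
  ],
)

```text
clock: 4.38
eef_pos: [593.8, -16.9, 370.5]
tcp_rot: [3.138, 0.005, 3.084]
contact_force: [-1.3, -0.0, 1.7]
opening: -0.001
```

Call:
step_arm(
  commands=[
    [[-3,0,0],0,0],
  ],
)

```text
clock: 4.5
eef_pos: [596.5, -17.2, 370.4]
tcp_rot: [3.139, 0.003, 3.084]
contact_force: [-13.0, 0.4, 13.3]
opening: 0.002
```

The force rose to 13 N, so the door is on its hard stop. I'll back off and look.

Call:
step_arm(
  commands=[
    [[10,0,0],0,0],
    [[30,3,0],0,0],
    [[50,5,0],0,0],
    [[50,5,0],0,0],
    [[50,10,0],0,0],
    [[40,20,0],0,0],
    [[0,0,0],0,0],
  ],
)

```text
clock: 5.38
eef_pos: [361.0, 40.0, 366.8]
tcp_rot: [3.138, 0.004, 3.083]
contact_force: [-0.1, -0.2, -0.1]
opening: 0.001
```

```bash
python3 - <<'E'
from h import *
import cv2
a=grab_frame('top')[115:325,250:510]
b=grab_frame('side')[80:290,230:490]
cv2.imwrite('pics/t4.png',cv2.resize(cv2.hconcat([a,b]),None,fx=1.53,fy=1.53,interpolation=cv2.INTER_CUBIC))
s=sense();print(s['clock'],s['eef_pos'],s['contact_force'])
E
```

```text
5.475 [363.67378025  39.46491656 367.44524731] [ 0.65648411 -0.45256301  0.0371708 ]
```

View pics/t4.png

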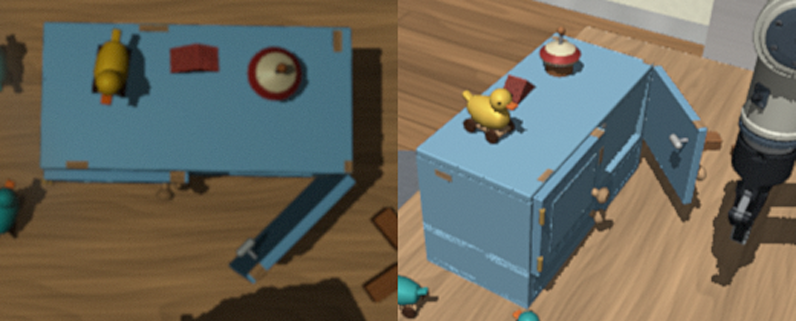

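The left door lies flush, parallel to the shelf front (crop strip from (45,178) to (187,182)). The right door is still wide open, the duck stands in place and the arm is clear.

```bash
python3 -c "
from rig import *
print(sign_off(), sense()['clock'])"
```

```text
the job is handed in; nothing more can be done
the job is handed in; nothing more can be done
```

I pushed the left door, the one below the yellow duck, shut with the closed fingertips above its knob, backed the arm clear and handed the job in. The clock read about 5.5 s at the last check, against the 32 s limit.

- **Door shut:** the resisting force dropped as the catch drew the door in, then rose to about 13 N against the hard stop. The last pictures show the door flush and parallel to the shelf front, to within about 0.02 rad by eye.
- **Other door and duck:** the right door looks unmoved, still open at the roughly 0.7 rad I estimated at the start. The duck stands upright where it was.
- **Arm:** it stands clear of everything, with about zero contact force.

No check failed or disagreed. I judged the final door angles and the duck's position from the pictures and did not measure them again numerically.

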